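# Turn the circuit board over in its bench holder

## Task

The circuit board on the repair bench is clamped component side up in a holder whose pivots let it turn. Push on the board with your fingers only, gently and without grasping it, until it has turned right over and rests level with its solder side up, ready for soldering. Leave the holder standing where it is on the bench, do not lift or shove it, and leave the mug, flux bottle, solder spool and screwdriver alone.

Things in the scene. Friction and masses are not known exactly. Their poses are not given: they have to be found in the camera images.
- board: Green circuit board 150 mm (its x) by 172 mm (its y), 3.2 mm thick, an aluminium jaw 130 x 12 x 14 mm clamped on each y edge. Turns with the jaws about its own y axis, either way, at least a full turn; friction of about 0.2 N m keeps it at any angle, no detents. Origin: board centre, on the pivot axis. z points out of the component side (parts up to 26 mm tall), -z out of the flat solder side.
- edge_far (a point): Middle of the board's free edge at its x = +75 mm (at the start the edge farther from the robot), mid-thickness; turns with the board, axes as the board's. A strip 22 mm wide along this edge is bare on both sides. About 3 N across the board here turns it. At the start the board's z is up, tilted about y by up to 0.45 rad either way.
- edge_near (a point): Middle of the other free edge, at the board's x = -75 mm (at the start the edge nearer the robot); also with a bare strip 22 mm wide on both sides.
- holder: Board holder loose on four rubber feet, 2.2 kg: cast base 150 (x) by 250 (y) mm, top at 18 mm; rail along y up to 32 mm; two uprights 26 x 10 mm at y = +-112 mm, 148 mm tall, black knobs outside them out to y = +-135 mm. Origin: centre of the underside, z up. The board's pivot axis runs along y, 135 mm up; between the uprights the space is open, the turning board touches nothing.
- mug: White mug, 80 mm across, 92 mm tall, handle at its +y. Origin: centre of the underside. Leave alone.
- flux: Amber flux bottle, 48 mm across, 105 mm tall. Origin: centre of the underside. Leave alone.
- spool: Grey solder spool standing on a flange, 62 mm across, 54 mm tall. Origin: centre of the underside. Leave alone.
- driver: Screwdriver lying along its x axis on the bench beyond the holder, 190 mm long, about 30 mm thick, black handle to its -x. Leave alone.

How it is judged:
By the outcome, as a careful person would: the job done as asked, in the order asked, and still so for the second after the job is handed in, with the robot touching nothing.
It also fails if it takes over 51 s, if anything falls off the work surface, if the arm or the gripper's body presses on something with over 40 N, if the wrist force passes 120 N, or if a joint passes its speed limit or range.

## Robot

A 7-joint arm with a two-finger parallel gripper is mounted at the origin on the work surface. World frame = base frame: x ahead of the robot, y to its left, z up, the work surface at z = 0. Lengths are in m, angles in rad, forces in N, time in s.
With the tool pointing down it reaches from about 0.425 to 0.825 m from the base axis. Payload 3.6 kg.
Tool frame: the origin (TCP) lies where the fingers leave the gripper's body, on its centre line; the fingertips stand 73 mm ahead of it and the grasp point (between the pads) lies 54 mm ahead of it; z points along the fingers, y is the line along which they close (so a half turn about z gives the same grasp; the last joint's range is limited). The gripper opens to 85 mm and grips with 20 to 120 N. Pads are 22 mm wide; open, the fingers measure 114 mm over their backs; the gripper's body (76 mm by 85 mm) begins 54 mm behind the grasp point. The pads swing forward as they close: fully open they stand 13 mm farther back than shut.
Start: joints at [-1.296, 0.615, -0.013, 1.423, 0.008, 1.103, -0.04], TCP at [0.193, 0.621, 0.304] pointing down, gripper open.
Joint ranges: [-3.12, 3.12], [-0.3, 2.06], [-1.34, 1.32], [0.26, 2.42], [-1.36, 4.5], [0.01, 1.98], [-2.84, 2.84]. Speed limits (rad/s): [2.79, 2.79, 3.14, 3.14, 3.14, 3.14, 3.14].

## Interface

Orientations are given as a unit quaternion [x, y, z, w].
In Python, from station import arm, snapshot, camera_info, ticket gives the robot as it stands. Calls block until the motion is done:
- arm.movep(position, orientation): joint-space move of the TCP to a pose.
- arm.line_to(position, velocity=0.15, ori=None): straight line of the TCP; ori=None keeps the orientation; velocity is the mean speed in m/s.
- arm.move_j(angles): joint-space move.
- arm.move_gripper(opening, effort=None): opening from 0.0 (shut) to 1.0 (fully open); effort is the grip in N (None keeps the last); returns when the fingers have stopped.
- arm.pause(seconds).
- arm.ik(position, orientation): joint angles nearest the present ones, or None.
- snapshot(name): name is "scene" or "top" or "wrist"; returns the picture (384x512x3 uint8, blue, green, red); there is no depth.
- camera_info(name): a dict with "fx", "fy", "cx", "cy" (pixels), "dist_coeffs" ([k1, k2, p1, p2, k3] as OpenCV has them; the pictures are not rectified), "R" (3x3) and "t" (3): a world point X has camera coordinates R X + t; the wrist camera has in their place "T_tool_cam" (4x4, takes a point from camera to tool coordinates, whose origin is the TCP and whose axes are the flange's). Camera axes: x right, y down, z forward; pixel columns grow to the right and rows downward; lengths in m; the calibration is good to about 2 mm. A picture is of the moment at which its call begins: read the wrist's pose just before it. camera_info takes no time and is no camera call.
A pose or a line that the arm cannot do raises arm.MotionError and nothing moves.
- ticket.finish_job(): hands the job in; it is judged then, once.
Readings, each from a call of its own:
- arm.read_time(): time.
- arm.read_joint_positions(): joint angles.
- arm.read_dq(): joint speeds.
- arm.read_effort(): joint torques, N m.
- arm.read_tool_pos(): TCP position.
- arm.read_eef_rot(): TCP orientation.
- arm.read_ft_force(): force on the tool from outside, world axes, zero at the start.
- arm.read_wrist_torque(): the same for the moment, N m.
- arm.read_opening(): opening from 0.0 (shut) to 1.0 (fully open).
- arm.read_finger_force(): force on a finger pad.
Only numpy, scipy, OpenCV 4.12 (cv2) and the standard library are available. Lean on these libraries where they do the work, as an engineer would, in place of code of your own. Each camera call takes 0.05 s, during which the arm holds its last target. There are 200 camera calls.

## Working session

There is one attempt and no reset: what is moved stays moved. The work goes in short steps, each a Python script; the robot and the scene stay as the last script left them, time stands still between calls to the robot, and variables do not carry over. Pictures are saved under pics/ and viewed, at most 10 in all, crops included, and the job is handed in when it is done.

```bash
mkdir -p pics; ls; python3 - <<'E'
from station import arm,snapshot,camera_info
import cv2,numpy as np
np.set_printoptions(precision=4,suppress=True)
a=snapshot("scene");b=snapshot("top")
cv2.imwrite("pics/s.png",a);cv2.imwrite("pics/t.png",b)
for n in("scene","top"):
    c=camera_info(n);print(n,{k:np.array(v) for k,v in c.items()})
print(arm.read_time(),arm.read_eef_rot(),arm.read_tool_pos())
E
```

```text
pics
scene {'fx': array(347.5119), 'fy': array(347.5119), 'cx': array(254.6623), 'cy': array(194.3934), 'dist_coeffs': array([-0.0966,  0.    ,  0.    ,  0.    ,  0.    ]), 'R': array([[-0.7994,  0.6008,  0.0019],
       [ 0.5235,  0.6982, -0.4883],
       [-0.2947, -0.3893, -0.8727]]), 't': array([ 0.433 , -0.2787,  1.04  ])}
top {'fx': array(439.5101), 'fy': array(439.5101), 'cx': array(254.1435), 'cy': array(184.9823), 'dist_coeffs': array([-0.1149,  0.    ,  0.    ,  0.    ,  0.    ]), 'R': array([[ 0.0171, -0.9998, -0.0098],
       [-0.984 , -0.0151, -0.1773],
       [ 0.1771,  0.0127, -0.9841]]), 't': array([0.0222, 0.5687, 1.2177])}
0.1 [ 0.1498  0.9887 -0.0012 -0.0002] [0.1924 0.6203 0.3028]
```

View pics/s.png

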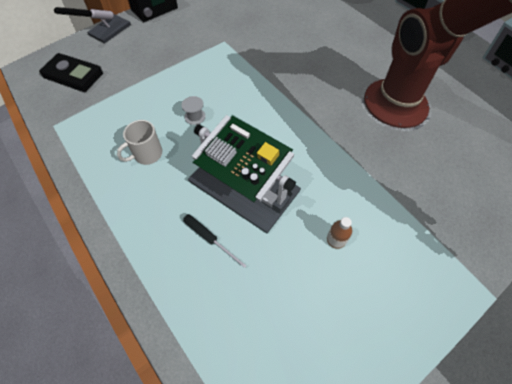

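View pics/t.png

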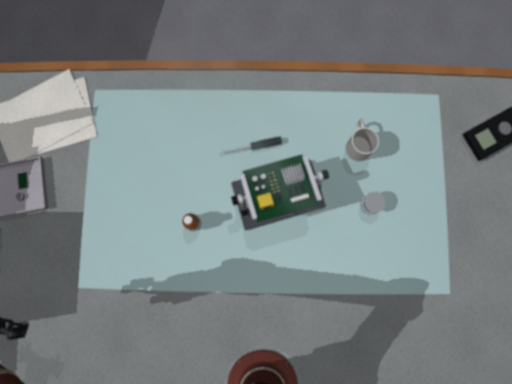

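The scene view shows the board near (243,158), mug (142,143), spool (193,108), flux (341,232) and driver (213,238). The top view has the board at (280,188) with knobs at about (237,200) and (325,175). I'll enlarge both and extract the green contours.

```bash
cat > h.py <<'E'
import cv2,numpy as np
from station import arm,snapshot,camera_info,ticket
from scipy.spatial.transform import Rotation as Ro
np.set_printoptions(precision=4,suppress=True)
def cam(n):
    c=camera_info(n);K=np.array([[c["fx"],0,c["cx"]],[0,c["fy"],c["cy"]],[0,0,1]])
    return K,np.array(c["dist_coeffs"]),np.array(c["R"]),np.array(c["t"])
def ray(n,p):
    K,d,R,t=cam(n);q=cv2.undistortPoints(np.array([[p]],float),K,d)[0,0]
    return -R.T@t,R.T@np.array([q[0],q[1],1])
def onz(n,p,z):
    o,v=ray(n,p);return o+v*(z-o[2])/v[2]
def proj(n,X):
    K,d,R,t=cam(n);return cv2.projectPoints(np.array(X,float),cv2.Rodrigues(R)[0],t,K,d)[0][:,0]
def green(img):
    h=cv2.cvtColor(img,cv2.COLOR_BGR2HSV)
    return cv2.inRange(h,(45,90,15),(80,255,160))
E
python3 - <<'E'
from h import *
a=cv2.imread("pics/s.png");b=cv2.imread("pics/t.png")
for n,im in(("scene",a),("top",b)):
    m=green(im);k=np.ones((9,9),np.uint8);m=cv2.morphologyEx(m,cv2.MORPH_CLOSE,k)
    c=max(cv2.findContours(m,0,1)[0],key=cv2.contourArea)
    print(n,cv2.contourArea(c),cv2.approxPolyDP(cv2.convexHull(c),4,True)[:,0].tolist(),cv2.boxPoints(cv2.minAreaRect(c)))
for p in((237,200),(325,175)):print(onz("top",p,.135))
c1=cv2.resize(a[90:240,170:320],(400,400),interpolation=2);c2=cv2.resize(b[130:240,220:340],(400,400*110//120),interpolation=2)
o=np.zeros((400,800,3),np.uint8);o[:,:400]=c1;o[:c2.shape[0],400:]=c2;cv2.imwrite("pics/c.png",o)
for q in((190,222),(365,142),(373,203)):print(onz("top",q,.09))
E
```

```text
scene 3533.0 [[232, 116], [291, 149], [253, 201], [193, 162]] [[192.4171 162.4463]
 [227.6707 107.9634]
 [291.4829 149.2537]
 [256.2293 203.7366]]
top 777.5 [[317, 203], [258, 221], [247, 175], [305, 172]] [[246.5587 175.1026]
 [307.4515 160.9415]
 [318.1647 207.0082]
 [257.2719 221.1693]]
[0.5116 0.0755 0.135 ]
[ 0.5835 -0.161   0.135 ]
[0.4544 0.2066 0.09  ]
[ 0.6912 -0.2844  0.09  ]
[ 0.5152 -0.3018  0.09  ]
```

View pics/c.png

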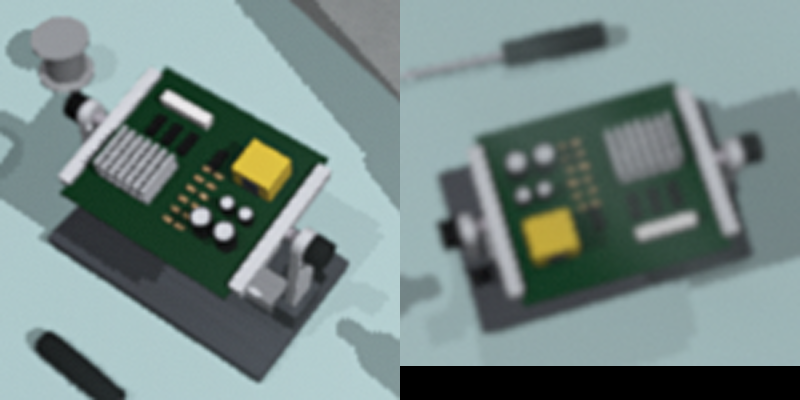

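The crop gives the board corners. In the top view, near-left is (257,220), near-right (317,203), far-left (243,171) and far-right (302,155). In the scene view the same corners are (293,150), (231,116), (255,202) and (193,162). Next I triangulate them.

```bash
cat >> h.py <<'E'
def tri(ps,pt):
    (o1,v1),(o2,v2)=ray("scene",ps),ray("top",pt)
    s=np.linalg.lstsq(np.c_[v1,-v2],o2-o1,rcond=None)[0]
    return (o1+v1*s[0]+o2+v2*s[1])/2,np.linalg.norm(o1+v1*s[0]-o2-v2*s[1])
E
python3 - <<'E'
from h import *
T=dict(nl=((292.7,150),(256.9,220)),nr=((231.1,116.3),(317.5,202.9)),fl=((255.5,201.8),(243.1,171.1)),fr=((193.3,162),(302.2,155.2)))
P={}
for k,(s,t) in T.items():
    P[k],e=tri(s,t);print(k,P[k],e)
c=sum(P.values())/4;u=(P['fl']+P['fr']-P['nl']-P['nr'])/2;w=(P['nl']+P['fl']-P['nr']-P['fr'])/2
print(c,u,np.linalg.norm(u),np.arctan2(u[1],u[0]),-np.arcsin(u[2]/np.linalg.norm(u)),w,np.linalg.norm(w),np.arctan2(-w[0],w[1]))
print(arm.read_time())
E
```

```text
nl [0.4561 0.0226 0.1519] 0.0033153536435269666
nr [ 0.5058 -0.1388  0.1495] 0.002152754799668066
fl [0.5912 0.0636 0.1236] 0.006109272129089032
fr [ 0.6405 -0.1003  0.1227] 0.0005764727988003508
[ 0.5484 -0.0382  0.1369] [ 0.135   0.0398 -0.0275] 0.14334747170897139 0.28647158665251254 0.192860562119307 [-0.0495  0.1627  0.0017] 0.17007458817722265 0.2954313990896688
0.1
```

Near edge is already up: tilt is about +0.19 rad, pivot centre (0.548, -0.040) and yaw 0.29. I'll push on the flat solder side with shut fingers: lift under the near edge with a tilted tool, then carry it over the top and down on the far side. First an IK check.

```bash
cat >> h.py <<'E'
C=np.array([.548,-.040,.135]);YAW=.290
bx=np.array([np.cos(YAW),np.sin(YAW),0]);ez=np.array([0,0,1.])
by=np.array([-bx[1],bx[0],0])
def pose(Kx,Kz,t,flip=1,y=0.):
    """TCP pose with the finger's leading corner at (Kx,Kz) from the pivot, tool leaning t forward"""
    d=np.sin(t)*bx-np.cos(t)*ez; f=np.cos(t)*bx+np.sin(t)*ez
    tip=C+Kx*bx+Kz*ez+y*by-.011*f
    Y=flip*by; X=np.cross(Y,d)
    return tip-.073*d,Ro.from_matrix(np.c_[X,Y,d]).as_quat()
S=.010;R0=.075-S
def tsch(phi,t0):
    return float(np.interp(phi,[np.pi/2-t0+.1,np.pi-.35],[t0,0]))
def contact(phi,t0,gap=0.):
    t=tsch(phi,t0);n=-np.array([np.sin(phi),np.cos(phi)]);e=np.array([-np.cos(phi),np.sin(phi)])
    d=np.array([np.sin(t),-np.cos(t)]);f=np.array([np.cos(t),np.sin(t)])
    K=(.075*e+.0016*n+S*d-gap*f) if t+phi<np.pi/2 else (R0*e+(.0016+gap)*n)
    return K[0],K[1],t
E
python3 - <<'E'
from h import *
for t0 in(.5,.7,.9,1.1):
  for fl in(1,-1):
    r=[]
    for phi in np.linspace(.19,np.pi,9):
        q=arm.ik(*pose(*contact(phi,t0),fl)); r.append(q)
    pre=arm.ik(*pose(*contact(.19,t0,.05),fl))
    print(t0,fl,pre is not None,[int(q is not None) for q in r]); 
    if t0==.9: print(np.array([q for q in r if q is not None]))
E
```

```text
0.5 1 False [1, 1, 1, 1, 1, 1, 1, 1, 1]
0.5 -1 False [1, 1, 1, 1, 1, 1, 1, 1, 1]
0.7 1 False [0, 0, 1, 1, 1, 1, 1, 1, 1]
0.7 -1 False [0, 0, 1, 1, 1, 1, 1, 1, 1]
0.9 1 False [0, 0, 0, 1, 1, 1, 1, 1, 1]
[[ 0.9993  0.5973 -1.1317  2.3197  2.0076  0.3101  0.0577]
 [ 0.5226  0.4049 -0.5007  2.1563  0.0356  0.1566  1.9291]
 [ 0.1633  0.4222 -0.1022  1.9938 -0.1905  0.4186  2.0996]
 [ 0.0402  0.503   0.004   1.8332 -0.097   0.6443  1.9772]
 [ 0.0149  0.6008 -0.0107  1.6822  0.0048  0.8506  1.8638]
 [ 0.033   0.6393 -0.0463  1.6832  0.0377  0.8199  1.8309]]
0.9 -1 False [0, 0, 0, 1, 1, 1, 1, 1, 1]
[[ 0.789   0.4584 -0.7652  2.3241  2.931   0.142   2.256 ]
 [ 0.3426  0.3775 -0.2545  2.1609 -0.5992  0.1835 -0.5866]
 [-0.1794  0.4411  0.3801  2.0039 -0.6579  0.501  -0.5901]
 [-0.359   0.5697  0.6225  1.8454 -0.6026  0.7452 -0.6864]
 [-0.3943  0.6884  0.6814  1.6957 -0.5238  0.9389 -0.7901]
 [-0.3858  0.7267  0.6679  1.6973 -0.5471  0.9125 -0.7772]]
1.1 1 False [0, 0, 0, 1, 1, 1, 1, 1, 1]
1.1 -1 False [0, 0, 0, 1, 1, 1, 1, 1, 1]
```

Strong forward lean isn't reachable near the base. So stage 1 presses the far edge down from above, square to the board, to about 0.85 rad. Stage 2 takes the raised near edge over with a mild lean.

```bash
cat >> h.py <<'E'
def press(phi,gap=0.,r=.067):
    """tip flat on the component side at the far edge; returns K args for pose"""
    t=-phi;z=np.array([np.sin(phi),np.cos(phi)]);e=np.array([np.cos(phi),-np.sin(phi)])
    K=r*e+(.0016+gap)*z+.011*np.array([np.cos(t),np.sin(t)])
    return K[0],K[1],t
E
python3 - <<'E'
from h import *
for fl in(1,-1):
    for a in((.1,.12),(.19,.03),(.4,0),(.6,0),(.85,0),(.85,.1)):
        q=arm.ik(*pose(*press(*a),fl));print(fl,a,q if q is None else np.array(q))
    for t0 in(.2,.35,.5):
      r=[arm.ik(*pose(*contact(.8,t0,g),fl)) for g in(.05,.03,0)]+[arm.ik(*pose(*contact(p,t0),fl)) for p in np.linspace(.8,np.pi,8)]
      Kx,Kz,t=contact(.8,t0,.03); r.append(arm.ik(*pose(Kx,Kz+.1,t,fl)))
      print(fl,t0,[int(q is not None) for q in r],r[1] if r[1] is None else np.array(r[1]))
E
```

```text
1 (0.1, 0.12) [-0.0595  0.6068  0.0702  1.3917 -0.0121  1.2402  1.8654]
1 (0.19, 0.03) [-0.0097  0.7281 -0.0334  1.4489  0.0762  1.1502  1.7864]
1 (0.4, 0) [-0.0127  0.87   -0.0681  1.3266  0.142   1.3409  1.7337]
1 (0.6, 0) [-0.0204  0.9879 -0.0924  1.1749  0.1868  1.5762  1.7097]
1 (0.85, 0) [-0.0249  1.1375 -0.1291  1.0006  0.2453  1.8548  1.6916]
1 (0.85, 0.1) None
1 0.2 [1, 1, 1, 1, 1, 1, 1, 1, 1, 1, 1, 1] [ 0.1258  0.3556  0.0345  2.1595 -0.2242  0.4557  2.2109]
1 0.35 [1, 1, 1, 1, 1, 1, 1, 1, 1, 1, 1, 1] [ 0.4366  0.3591 -0.3124  2.2598 -0.1868  0.2257  2.1966]
1 0.5 [1, 1, 1, 1, 1, 1, 1, 1, 1, 1, 1, 1] [ 0.7875  0.4427 -0.7299  2.3582  1.7786  0.0744  0.274 ]
-1 (0.1, 0.12) [-0.4262  0.7097  0.7821  1.4052 -0.4423  1.3112 -0.8983]
-1 (0.19, 0.03) [-0.4112  0.8369  0.7493  1.4641 -0.4722  1.2248 -0.8739]
-1 (0.4, 0) [-0.3978  0.985   0.7589  1.3427 -0.4309  1.3949 -0.9102]
-1 (0.6, 0) [-0.3786  1.1015  0.7703  1.1917 -0.3806  1.6057 -0.9411]
-1 (0.85, 0) [-0.3512  1.2453  0.7844  1.0185 -0.323   1.8534 -0.9507]
-1 (0.85, 0.1) None
-1 0.2 [1, 1, 1, 1, 1, 1, 1, 1, 1, 1, 1, 1] [-0.5299  0.5244  1.0037  2.1765 -0.9308  0.7209 -0.1709]
-1 0.35 [1, 1, 1, 1, 1, 1, 1, 1, 1, 1, 1, 1] [-0.1651  0.3774  0.4891  2.2763 -1.0436  0.4157 -0.0646]
-1 0.5 [1, 1, 1, 1, 1, 1, 1, 1, 1, 1, 1, 1] [ 1.0283  0.595  -1.1432  2.3525  1.5768  0.3526 -2.67  ]
```

```bash
python3 - <<'E'
from h import *
arm.move_gripper(0.0,20)
p,o=pose(*press(.1,.15),1);arm.movep(p,o)
p,o=pose(*press(.19,.02),1);arm.line_to(p,.15,o)
print(arm.read_time(),arm.read_ft_force())
for phi in(.19,.3,.4,.5,.6,.7,.8,.87):
    p,o=pose(*press(phi),1);arm.line_to(p,.06,o);print(phi,arm.read_ft_force(),arm.read_tool_pos()-p)
cv2.imwrite("pics/s2.png",cv2.resize(snapshot("scene")[80:260,150:330],(600,600),interpolation=2))
print(arm.read_time())
E
```

```text
4.65 [0.0382 0.6404 0.0774]
0.19 [-0.4655 -0.7807 -0.2868] [-0.0004 -0.     -0.0004]
0.3 [ 0.057   0.1581 -0.1222] [ 0.0001  0.0003 -0.0006]
0.4 [-0.3007 -0.5802 -0.1614] [-0.0002  0.     -0.0003]
0.5 [-0.2016 -0.3686 -0.4567] [-0.0002  0.     -0.0002]
0.6 [-0.5584  0.2177  0.1078] [-0.0002 -0.     -0.0002]
0.7 [ 0.2775 -0.2158 -0.3834] [-0.0002  0.     -0.0002]
0.8 [-0.2552 -0.1391  0.605 ] [-0.0001  0.0001 -0.0001]
0.87 [ 0.0257  0.3625 -0.2082] [-0.0001  0.0001 -0.0001]
7.3667
```

View pics/s2.png

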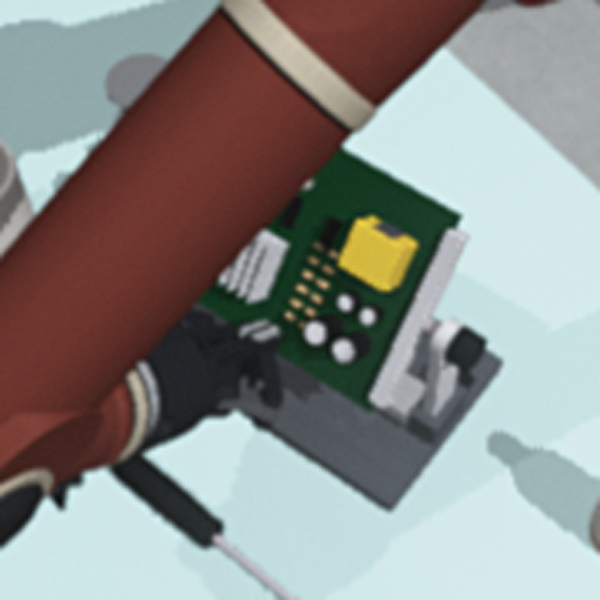

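The board's left jaw edge is visible from (462,215) to (370,405) in the crop, i.e. scene (288.6,144.5) to (261,201.5), and the fingers are at the far edge. I'll compare this with predictions by angle.

```bash
cat >> h.py <<'E'
def corners(phi,y=.086):
    e=np.cos(phi)*bx-np.sin(phi)*ez
    return [C-.075*e+y*by,C+.075*e+y*by]
E
python3 - <<'E'
from h import *
for phi in(.19,.3,.45,.6,.75,.9):print(phi,proj("scene",corners(phi)).round(1).tolist())
print(arm.read_tool_pos(),arm.read_opening())
E
```

```text
0.19 [[292.6, 149.5], [253.0, 202.7]]
0.3 [[292.5, 147.9], [253.6, 203.8]]
0.45 [[291.9, 146.2], [254.7, 204.7]]
0.6 [[290.8, 145.1], [256.2, 204.9]]
0.75 [[289.4, 144.7], [258.1, 204.5]]
0.9 [[287.5, 145.0], [260.2, 203.4]]
[ 0.6441 -0.0113  0.1322] 0.00034688587652272903
```

Near edge reading matches φ≈0.85, so the board followed the finger. Now I retract, go round to the near side and push it over.

```bash
python3 - <<'E'
from h import *
p,o=pose(*press(.87,.03),1);arm.line_to(p,.15,o)
p,o=pose(.12,.10,-.3,1);arm.line_to(p,.2,o)
p,o=pose(.06,.16,0,1);arm.line_to(p,.25,o)
t0=.25
Kx,Kz,t=contact(.8,t0,.03);p,o=pose(Kx,.16,t,1);arm.line_to(p,.25,o)
p,o=pose(Kx,Kz,t,1);arm.line_to(p,.2,o)
print(arm.read_time(),arm.read_ft_force())
for phi in np.r_[np.arange(.8,3.1,.15),np.pi]:
    p,o=pose(*contact(phi,t0),1);arm.line_to(p,.08,o);print(round(phi,2),arm.read_ft_force(),arm.read_tool_pos()-p)
    if abs(phi-2)<.03: cv2.imwrite("pics/m.png",snapshot("scene"))
print(arm.read_time())
E
```

```text
10.7667 [ 0.8008 -1.0345  0.4429]
0.8 [-0.5313 -0.0207 -0.7287] [-0.0001  0.0001  0.0003]
0.95 [-0.3368  0.2774 -0.273 ] [-0.0001 -0.0001  0.0002]
1.1 [-0.3924  0.8171  0.1049] [ 0.0003 -0.      0.0001]
1.25 [-0.1194 -0.2472  0.3573] [0.0007 0.0002 0.0002]
1.4 [ 0.3631  0.1315 -0.7146] [0.0006 0.0002 0.0001]
1.55 [0.2839 0.3857 0.882 ] [0.0006 0.0002 0.0001]
1.7 [-0.9228 -0.6942  1.035 ] [0.0003 0.0002 0.    ]
1.85 [-0.0527  0.0213 -0.2457] [0.0002 0.0001 0.    ]
2.0 [-0.439   0.2949  1.1856] [ 0.0001  0.0001 -0.    ]
2.15 [ 0.1618  0.4598 -0.1021] [ 0.0001  0.0001 -0.    ]
2.3 [ 0.6388  0.5697 -0.221 ] [ 0.0002  0.0002 -0.0001]
2.45 [ 0.4511 -0.9841 -0.4972] [ 0.0001  0.0001 -0.0002]
2.6 [-0.4857 -0.0265  0.1703] [ 0.0001  0.0002 -0.0002]
2.75 [-0.8536  0.1862  0.7346] [ 0.0001  0.0002 -0.0003]
2.9 [ 0.9332  0.5172 -0.0362] [ 0.      0.0001 -0.0005]
3.05 [-0.3785 -0.1    -0.2711] [-0.0002  0.0001 -0.0006]
3.14 [ 0.5864 -0.474  -0.7901] [-0.0002  0.     -0.0005]
15.9
```

Retract up and aside, then look from both cameras.

```bash
python3 - <<'E'
from h import *
p,o=pose(*contact(np.pi,.25,.10),1);arm.line_to(p,.2,o)
q=np.array(arm.read_joint_positions());q[0]-=1.0;arm.move_j(q.tolist())
a=snapshot("scene");b=snapshot("top");cv2.imwrite("pics/s3.png",a);cv2.imwrite("pics/t3.png",b)
c1=cv2.resize(a[90:240,170:320],(400,400),interpolation=2);c2=cv2.resize(b[130:240,220:340],(400,400*110//120),interpolation=2)
o=np.zeros((400,800,3),np.uint8);o[:,:400]=c1;o[:c2.shape[0],400:]=c2;cv2.imwrite("pics/c3.png",o)
print(arm.read_time())
E
```

```text
18.7167
```

View pics/c3.png

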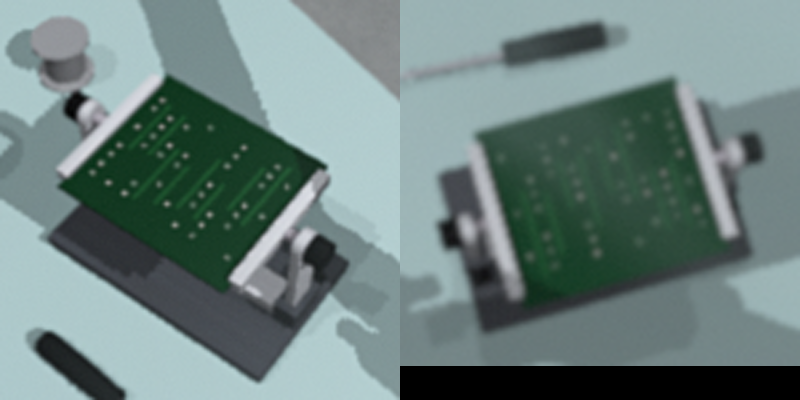

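Solder side is up, and the holder base corners match the first crop, so it hasn't moved. Board corners in the crop are (328,166), (167,75), (226,293) and (60,187) in the scene half, and (523,306), (726,243), (476,134) and (675,78) in the top half. Now the level check.

```bash
python3 - <<'E'
from h import *
from scipy.optimize import least_squares
s=lambda x,y:(170+x*.375,90+y*.375)
t=lambda x,y:(220+(x-400)*.3,130+y*.3)
T=dict(nl=(s(328,166),t(523,306)),nr=(s(167,75),t(725,243)),fl=(s(226,293),t(476,134)),fr=(s(60,187),t(675,78)))
P={k:tri(*v)[0] for k,v in T.items()}
for k in P:print(k,P[k])
u=(P['fl']+P['fr']-P['nl']-P['nr'])/2;print("slope",np.arctan2(u[2],np.hypot(u[0],u[1])))
e=np.zeros(3)
for k in T: pass
for phi in(-.15,-.1,-.05,0,.05,.1):  # far edge up negative; scene projections of corners
    print(phi,*[proj("scene",corners(phi,y)).round(1).tolist() for y in(.086,-.086)])
print({k:np.round(v[0],1).tolist() for k,v in T.items()})
E
```

```text
nl [0.4528 0.0222 0.1402]
nr [ 0.505 -0.138  0.144]
fl [0.5923 0.0636 0.1328]
fr [ 0.6424 -0.0996  0.1329]
slope -0.06378317827105906
-0.15 [[291.7, 156.0], [252.8, 197.1]] [[232.4, 121.6], [190.2, 156.4]]
-0.1 [[291.9, 154.9], [252.7, 198.1]] [[232.5, 120.4], [190.3, 157.5]]
-0.05 [[292.2, 153.9], [252.6, 199.1]] [[232.5, 119.3], [190.5, 158.5]]
0 [[292.3, 152.9], [252.6, 200.0]] [[232.4, 118.3], [190.7, 159.5]]
0.05 [[292.5, 151.9], [252.6, 200.8]] [[232.3, 117.2], [191.0, 160.5]]
0.1 [[292.6, 151.0], [252.7, 201.6]] [[232.1, 116.2], [191.3, 161.3]]
{'nl': [293.0, 152.2], 'nr': [232.6, 118.1], 'fl': [254.8, 199.9], 'fr': [192.5, 160.1]}
```

```bash
python3 - <<'E'
from h import *
from scipy.optimize import least_squares
s=lambda x,y:(170+x*.375,90+y*.375)
t=lambda x,y:(220+(x-400)*.3,130+y*.3)
T=[(s(328,166),t(523,306)),(s(226,293),t(476,134)),(s(60,187),t(675,78)),(s(167,75),t(725,243))]
def f(v):
    x,y,z,yaw,phi,dx,dy=v;b=np.array([np.cos(yaw),np.sin(yaw),0]);w=np.array([-b[1],b[0],0]);e=np.cos(phi)*b-np.sin(phi)*ez;n=np.sin(phi)*b+np.cos(phi)*ez
    c=np.array([x,y,z])+.0016*n
    X=[c-.075*e+dy*w,c+.075*e+dy*w,c+.075*e-dy*w,c-.075*e-dy*w]
    r=[proj("scene",X)-np.array([q[0] for q in T])+[dx,0]]+[proj("top",X)-np.array([q[1] for q in T])]
    return np.r_[np.ravel(r),(z-.135)/.001,dx,(dy-.082)/.003]
r=least_squares(f,[.548,-.04,.135,.29,0,0,.083],x_scale=[.01,.01,.01,.1,.1,1,.01])
print(r.x,np.sqrt(np.diag(np.linalg.inv(r.jac.T@r.jac)))[4],r.fun.round(1))
E
```

```text
[ 0.5484 -0.0388  0.135   0.3016  0.0168  0.8532  0.085 ] 0.026305626359497798 [ 0.  -0.4 -0.9  0.2 -0.5  0.5  0.5  0.   0.5  0.8 -1.  -0.6 -0.9 -0.9
  1.   1.7 -0.   0.9  1. ]
```

The fitted tilt is 0.017 ± 0.026 rad, so the board is level. The arm is clear of everything, so I'm handing in.

```bash
python3 -c "
from station import ticket,arm
print(arm.read_time(),ticket.finish_job())"
```

```text
the job is handed in; nothing more can be done
18.7167 None
```

I handed the job in at 18.7 s: the board is solder side up and level (0.017 ± 0.026 rad from the images), the holder looks unmoved, and I touched nothing else.

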